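# Set the red multimeter on its sloped rest

### The job

Set the red multimeter on the sloped rest so that it can be read: lying face up on the slope, straight along it and centred on its width, display end uphill and the other end down by the orange lip. Lower it on gently rather than dropping or pressing it hard, let go, and leave the yellow multimeter, the bottle and the screwdriver where they are.

Things in the scene. Friction and masses are not known exactly. Their poses are not given: they have to be found in the camera images.
- red_meter: the red multimeter: a rigid flat block 120 mm long, 58 mm wide, 34 mm thick (its dial stands 3 mm higher), about 0.25 kg, lying face up on the bench. Origin: centre of its underside. x runs along its length towards the display end, y across its width, z out of its face. Take it across its 58 mm width.
- red_meter_display (a point): centre of the pale display on the red multimeter's face: 32 mm from the middle towards the display end (+x), 34 mm above the underside
- yellow_meter: a yellow multimeter of the same shape and size, with the same origin and axes: not the one wanted, leave it
- flux_bottle: small closed white bottle, 40 mm in diameter, 65 mm tall, standing; origin at the centre of its underside: leave it
- screwdriver: orange-handled screwdriver lying on the bench, 180 mm long; origin near its middle on the bench, x along it: leave it
- tray: the rest's fixed sloped aluminium plate: 105 mm long up its 20 degree slope, 40 mm wide (narrower than the meter, so fingers pass beside it), 4 mm thick; orange lip at the low end, 12 mm high. Origin: on its upper surface, mid-width, at the lip's inner face, 50 mm above the bench. x runs up the slope, y across, z square out of it. A meter against the lip has its origin at x = 60 mm, y = z = 0.
- stand: the fixed foot of the rest: a steel plate 150 mm by 90 mm, 8 mm thick, with a 22 mm square column in its middle carrying the sloped plate. Origin: centre of its underside on the bench; x is level, pointing to the plate's high end; the sloped plate's origin lies at x = -50 mm.
There are look-alikes about, which are no part of the job. Of the things that look like the red_meter, take the one that is farthest to the robot's left at the start.

How it is judged:
By the outcome, as a careful person would: the job done as asked, in the order asked, and still so for the second after the job is handed in, with the robot touching nothing.
It also fails if it takes over 35 s, if anything falls off the work surface, if the arm or the gripper's body presses on something with over 40 N, if the wrist force passes 120 N, or if a joint passes its speed limit or range.

### The arm

A 6-joint arm with a two-finger parallel gripper is mounted at the origin on the work surface. World frame = base frame: x ahead of the robot, y to its left, z up, the work surface at z = 0. Lengths are in m, angles in degrees, forces in N, time in s.
With the tool pointing down it reaches from about 0.35 to 0.775 m from the base axis. Payload 7.3 kg.
Tool frame: the origin (TCP) lies at the very end of the fingers, on their centre line; the grasp point (between the pads) lies 19 mm behind it; z points along the fingers, y is the line along which they close (so a half turn about z gives the same grasp; the last joint's range is limited). The gripper opens to 92 mm and grips with 3 to 60 N. Pads are 19 mm wide; open, the fingers measure 130 mm over their backs; the gripper's body (75 mm by 190 mm) begins 47 mm behind the grasp point.
Start: joints at [62.682, 19.595, 87.324, -0, 73.075, -8.365], TCP at [0.171, 0.497, 0.227] pointing down, gripper open.
Joint ranges: [-145.02, 145.02], [-44.19, 115.74], [2.07, 154.8], [-57.11, 237.11], [16.16, 152.29], [-177.93, 177.93]. Speed limits (degrees/s): [147.25, 147.25, 180, 180, 180, 180].

### API

Orientations are given as [roll, pitch, yaw] about the fixed x, y, z axes, in that order (R = Rz(yaw) Ry(pitch) Rx(roll)).
In Python, from cell import r, eyes, ticket gives the robot as it stands.
- The arm moves only by the tool drive_tool, never from a script. Its argument "motion" is a list that holds one entry, the list of rows, each a list of 7 numbers: the opening, from 0 (shut) to 1 (fully open), then the shift along the tool's x, y, z in cm, then the turn, a rotation vector about the tool's x, y, z in rad. A call has 1 to 12 rows; each row is the pose to reach, as a shift and turn from the pose commanded when the call began, along the tool's axes at that moment; what a row does not reach only later rows make up. A row lasts 1/8 s, in which the tool goes at most 62.5 mm and 10.7 degrees, less where a joint would pass 70% of its speed; a pose out of reach is approached as far as the arm can. A call with a gripper value outside its range is refused whole. The fingers move at their own pace and stop on an object; "newtons" is the grip in N (left out, the last holds). Time passes only in rows, so rows that repeat a pose let the fingers close. It gives the time, the measured TCP pose, the force, the opening and the grip force at its end, in the units of the state.
- r.observe(): the state, without advancing time (a new reading comes with each control period).
- eyes.camera(name): name is "scene" or "top" or "wrist"; returns a dict with "img" (384x512x3 uint8, red, green, blue), "fx", "fy", "cx", "cy" (pixels), "R" (3x3) and "t" (3): a world point X has camera coordinates R X + t; the wrist camera has in their place "mount" (4x4, takes a point from camera to tool coordinates, whose origin is the TCP and whose axes are the flange's). Camera axes: x right, y down, z forward; pixel columns grow to the right and rows downward; lengths in m; the calibration is good to about 2 mm. A picture is of the moment at which its call begins: read the wrist's pose just before it. There is no depth.
- ticket.sign_off(): hands the job in; it is judged then, once.
The state is a dict: "clock": time; "q": joint angles; "joint_vel": joint speeds; "effort": joint torques, N m; "tool_pos": TCP position; "ee_rot": TCP orientation; "ft_force": force on the tool from outside, world axes, zero at the start; "torque": the same for the moment, N m; "width": finger opening in m; "grip_force": force on a finger pad.
Only numpy, scipy, OpenCV 4.12 (cv2) and the standard library are available. Lean on these libraries where they do the work, as an engineer would, in place of code of your own. Each camera call takes 0.05 s, during which the arm holds its last target. There are 200 camera calls.

## Working session

There is one attempt and no reset: what is moved stays moved. The work goes in short steps, Python scripts to look and compute and a tool call to move; the robot and the scene stay as the last step left them, time stands still between calls to the robot, and variables do not carry over. Pictures are saved under pics/ and viewed, at most 10 in all, crops included, and the job is handed in when it is done.

Besides the shell and the picture viewer there is one more tool, called after ">>>" by a JSON object that holds its "fn" and its "kwargs", one argument or row to a line. drive_tool: Moves the arm, as the interface text tells. Its arguments: {"type":"object","properties":{"motion":{"type":"array"},"newtons":{"type":"number"}},"required":["motion"]}

```bash
ls; mkdir -p pics; python3 - <<'E'
from cell import r,eyes,ticket
import cv2,numpy as np
o=r.observe();print(o)
ims=[]
for n in("scene","top"):
    c=eyes.camera(n);cv2.imwrite(f"pics/{n}.png",c["img"][:,:,::-1]);np.save(f"{n}.npy",c,allow_pickle=True)
    print(n,c["fx"],c["fy"],c["cx"],c["cy"],c["R"],c["t"])
    ims.append(c["img"][:,:,::-1])
c=eyes.camera("wrist");print(c["mount"])
cv2.imwrite("pics/wrist.png",c["img"][:,:,::-1])
E
```

```text
pics
{'clock': 0.0, 'q': array([ 6.26811769e+01,  1.96373168e+01,  8.73767822e+01, -3.22258944e-03,
        7.30749098e+01, -8.36370414e+00]), 'joint_vel': array([ 0.08050132, -0.06030318,  0.02656067,  0.05832773,  0.05894552,
       -0.03541189]), 'effort': array([ 5.87968734e-04, -4.31235480e+01, -2.44225377e+01,  7.18339370e-02,
        5.57885470e-02, -1.25299903e-04]), 'tool_pos': array([0.17032778, 0.49617093, 0.22603972]), 'ee_rot': array([-1.79911490e+02, -9.89811067e-03,  1.61045814e+02]), 'ft_force': array([ 0.54969628, -0.08281988,  0.27043451]), 'torque': array([ 0.01073723,  0.03076021, -0.01902838]), 'grip_force': 0.0, 'width': 0.09163263718504584}
scene 422.487288503831 422.487288503831 264.98597306926166 191.77118210174058 [[ 0.8719224   0.48961462 -0.00537075]
 [ 0.35965334 -0.64784907 -0.67152145]
 [-0.33226616  0.58358299 -0.74096565]] [-0.43022942 -0.22632496  1.26212063]
top 386.8252981054841 386.8252981054841 253.3261466070514 184.64466121770775 [[-0.02139682 -0.9997645   0.00362324]
 [-0.99000853  0.02068253 -0.13948244]
 [ 0.13937466 -0.00657152 -0.99021792]] [-0.098255    0.51228836  1.011449  ]
[[-2.33312622e-04 -9.68207186e-01 -2.50149536e-01  6.83487348e-02]
 [ 9.99999751e-01 -5.93263491e-05 -7.03068928e-04 -2.45291562e-04]
 [ 6.65875930e-04 -2.50149638e-01  9.68206959e-01 -1.58444333e-01]
 [ 0.00000000e+00  0.00000000e+00  0.00000000e+00  1.00000000e+00]]
```

View pics/top.png

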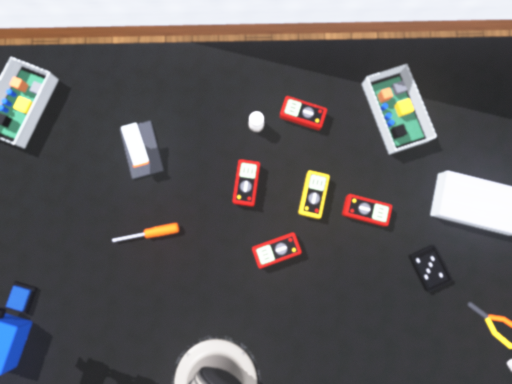

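View pics/scene.png

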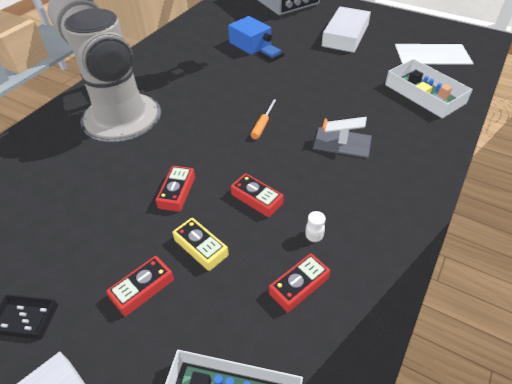

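Red look-alikes in the top view are at (246,183), (277,250), (303,113) and (368,210). Left is +y, which is small columns, so (246,183) is the one meant. The rest is at (141,150) with its orange lip at (141,164), the low end nearer the robot.

```bash
cat > h.py <<'E'
import cv2,numpy as np
def ray(R,t,c,uv,z):
    uv=np.atleast_2d(uv).astype(float)
    d=np.c_[(uv[:,0]-c["cx"])/c["fx"],(uv[:,1]-c["cy"])/c["fy"],np.ones(len(uv))]@R
    C=-R.T@t
    return C+d*((z-C[2])/d[:,2])[:,None]
def proj(R,t,c,X):
    p=np.atleast_2d(X)@R.T+t
    return np.c_[p[:,0]/p[:,2]*c["fx"]+c["cx"],p[:,1]/p[:,2]*c["fy"]+c["cy"]]
def hsv(img): return cv2.cvtColor(img,cv2.COLOR_RGB2HSV)
def comps(m,amin=20):
    n,l,s,ce=cv2.connectedComponentsWithStats(m.astype(np.uint8)); 
    return [(ce[i],s[i,4],l==i) for i in range(1,n) if s[i,4]>=amin]
def red(img):
    h=hsv(img);return ((h[...,0]<6)|(h[...,0]>172))&(h[...,1]>150)&(h[...,2]>80)
E
python3 - <<'E'
from h import *
T=np.load("top.npy",allow_pickle=True).item();S=np.load("scene.npy",allow_pickle=True).item()
for n,c in(("top",T),("scene",S)):
    for ce,a,m in comps(red(c["img"]),80):
        m=cv2.morphologyEx(m.astype(np.uint8),cv2.MORPH_CLOSE,np.ones((15,15)))
        cs=max(cv2.findContours(m,0,1)[0],key=cv2.contourArea)
        P=ray(c["R"],c["t"],c,cs[:,0],.03)[:,:2]
        rc=cv2.minAreaRect((P*1000).astype(np.float32))
        print(n,ce.round(),a,"mm",np.round(rc[0]),np.round(rc[1]),round(rc[2],1))
big=np.hstack([cv2.resize(T["img"][120:220,110:270],(640,400),interpolation=2)])
s=cv2.resize(S["img"][105:165,300:385],(0,0),fx=640/85,fy=640/85,interpolation=2)[:,:640]
a=np.vstack([big,s[:200*2]])
cv2.imwrite("pics/crop.png",cv2.resize(a,None,fx=.7,fy=.7)[:600,:,::-1])
E
```

```text
top [304. 115.] 491 mm [ 712. -252.] [124.  69.] 70.3
top [246. 186.] 447 mm [518. -89.] [ 62. 126.] 80.6
top [363. 210.] 497 mm [ 436. -415.] [129.  64.] 74.1
top [279. 249.] 459 mm [ 334. -167.] [ 62. 124.] 18.4
scene [176. 193.] 592 mm [ 342. -173.] [ 69. 142.] 18.3
scene [257. 199.] 644 mm [523. -97.] [ 76. 133.] 80.7
scene [298. 288.] 795 mm [ 718. -258.] [130.  67.] 70.4
scene [142. 290.] 923 mm [ 443. -420.] [122.  75.] 74.1
```

View pics/crop.png

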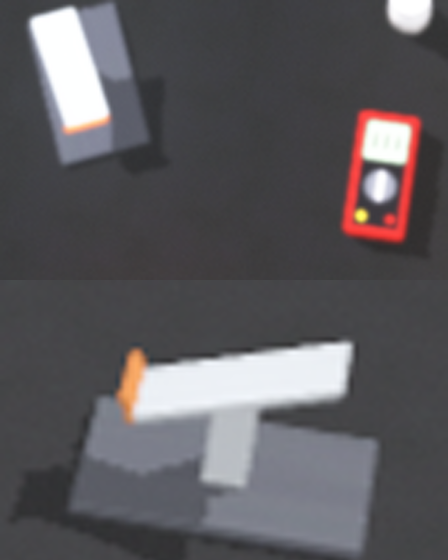

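The crop confirms the red meter lying face up with its display end away from the robot. The rest's white plate rises away from the orange lip.

```bash
python3 - <<'E'
from h import *
T=np.load("top.npy",allow_pickle=True).item();S=np.load("scene.npy",allow_pickle=True).item()
s20,c20=np.sin(.349),np.cos(.349)
for n,c,(r0,r1,c0,c1) in(("top",T,(115,185,110,165)),("scene",S,(110,160,310,376))):
    h=hsv(c["img"]);m=np.zeros(h.shape[:2],np.uint8)
    w=((h[...,1]<40)&(h[...,2]>170));m[r0:r1,c0:c1]=w[r0:r1,c0:c1]
    k=max(comps(m),key=lambda x:x[1]);cs=max(cv2.findContours(k[2].astype(np.uint8),0,1)[0],key=cv2.contourArea)
    box=cv2.boxPoints(cv2.minAreaRect(cs));ap=cv2.approxPolyDP(cs,3,True)[:,0]
    print(n,k[1],"approx",ap.tolist())
    for z in(.05,.0859): print(z,np.round(ray(c["R"],c["t"],c,box if n=="top" else ap,z)*1000)[:,:2].tolist())
    o=np.zeros_like(m);o[r0:r1,c0:c1]=((h[...,0]>4)&(h[...,0]<20)&(h[...,1]>100))[r0:r1,c0:c1]
    for k in comps(o,5):
        print("orange",k[0],k[1],np.round(ray(c["R"],c["t"],c,k[0],.056)*1000))
# scene: orange screwdriver skip. 
    # stand foot
    g=np.zeros_like(m);v=h[...,2];b=c["img"].astype(int);
    g[r0:r1,c0:c1]=(v>62)[r0:r1,c0:c1]
    k=max(comps(g),key=lambda x:x[1]);cs=max(cv2.findContours(k[2].astype(np.uint8),0,1)[0],key=cv2.contourArea)
    hull=cv2.approxPolyDP(cv2.convexHull(cs),2,True)[:,0];print("foot",hull.tolist(),np.round(ray(c["R"],c["t"],c,hull,.008)*1000)[:,:2].tolist())
E
```

```text
top 758 approx [[121, 126], [131, 163], [147, 161], [138, 125]]
0.05 [[676.0, 253.0], [691.0, 205.0], [579.0, 169.0], [565.0, 217.0]]
0.0859 [[665.0, 240.0], [679.0, 194.0], [572.0, 160.0], [558.0, 206.0]]
orange [140.77777778 164.5       ] 18 [[568. 191.  56.]]
foot [[164, 115], [164, 184], [110, 184], [110, 115]] [[720.0, 141.0], [521.0, 139.0], [524.0, 289.0], [723.0, 295.0]]
scene 524 approx [[366, 117], [329, 121], [325, 130], [339, 130], [339, 142], [346, 143], [347, 130], [364, 126]]
0.05 [[656.0, 283.0], [573.0, 217.0], [579.0, 177.0], [612.0, 195.0], [631.0, 150.0], [649.0, 155.0], [631.0, 205.0], [665.0, 243.0]]
0.0859 [[667.0, 236.0], [588.0, 174.0], [594.0, 135.0], [625.0, 152.0], [643.0, 109.0], [660.0, 114.0], [643.0, 162.0], [675.0, 198.0]]
orange [324.425 123.5  ] 40 [[569. 194.  56.]]
foot [[375, 110], [375, 159], [334, 159], [313, 149], [310, 139], [310, 110]] [[655.0, 383.0], [727.0, 180.0], [632.0, 127.0], [567.0, 136.0], [542.0, 170.0], [485.0, 289.0]]
```

```bash
cat >> h.py <<'E'
from scipy.spatial.transform import Rotation as Ro
def pose(p,rpy): return np.array(p,float),Ro.from_euler("xyz",rpy,degrees=True)
def delta(cur,tgt):
    """shift cm and rotvec rad of tgt in cur tool axes"""
    return np.round(cur[1].inv().apply(tgt[0]-cur[0])*100,2),np.round((cur[1].inv()*tgt[1]).as_rotvec(),3)
E
python3 - <<'E'
from h import *
print(delta(pose([.171,.497,.227],[180,0,161.05]),pose([.518,-.090,.16],[180,0,170.6])))
E
```

```text
(array([-51.88, -44.25,   6.7 ]), array([ 0.   ,  0.   , -0.167]))
```

>>> {"fn": "drive_tool", "kwargs": {
  "motion": [
    [[1,-4.4,-3.8,0.6,0,0,-0.014],[1,-8.8,-7.5,1.1,0,0,-0.028],[1,-13.2,-11.3,1.7,0,0,-0.042],[1,-17.6,-15.0,2.3,0,0,-0.057],[1,-22,-18.8,2.8,0,0,-0.071],[1,-26.4,-22.5,3.4,0,0,-0.085],[1,-30.8,-26.3,4.0,0,0,-0.1],[1,-35.2,-30,4.5,0,0,-0.113],[1,-39.6,-33.8,5.1,0,0,-0.127],[1,-44,-37.5,5.7,0,0,-0.14],[1,-48.4,-41.3,6.3,0,0,-0.155],[1,-51.88,-44.25,6.7,0,0,-0.167]]
  ]
}}

```text
clock: 1.65
tool_pos: [0.5181, -0.0926, 0.1591]
ee_rot: [180.0, -0.0, 170.6]
ft_force: [0.1, 0.5, 0.0]
width: 0.0918
grip_force: 0.0
```

```bash
cat >> h.py <<'E'
def wcam(o,c):
    M=c["mount"];Rt=Ro.from_euler("xyz",o["ee_rot"],degrees=True).as_matrix()
    Rc=Rt@M[:3,:3];tc=Rt@M[:3,3]+o["tool_pos"]
    return Rc.T,-Rc.T@tc
def look(name):
    from cell import r,eyes
    o=r.observe();c=eyes.camera("wrist");R,t=wcam(o,c)
    cv2.imwrite(f"pics/{name}.png",c["img"][:,:,::-1])
    print({k:np.round(o[k],4).tolist() for k in("clock","tool_pos","ee_rot","q","ft_force","width","grip_force")})
    return o,c,R,t
E
python3 - <<'E'
from h import *
o,c,R,t=look("w1")
for ce,a,m in comps(red(c["img"]),800):
    m=cv2.morphologyEx(np.pad(m.astype(np.uint8),40),cv2.MORPH_CLOSE,np.ones((41,41)))[40:-40,40:-40]
    cs=max(cv2.findContours(m,0,1)[0],key=cv2.contourArea)
    print(ce,a,cv2.boundingRect(cs))
    for z in (0,.034):
        rc=cv2.minAreaRect((ray(R,t,c,cs[:,0],z)[:,:2]*1000).astype(np.float32));print(z,np.round(rc[0],1),np.round(rc[1],1),round(rc[2],1))
# display
h=hsv(c["img"]);d=(h[...,1]<80)&(h[...,2]>170)
for k in comps(d,400): print("pale",k[0],k[1],np.round(ray(R,t,c,k[0],.034)*1000,1))
E
```

```text
{'clock': 1.65, 'tool_pos': [0.5181, -0.0926, 0.1591], 'ee_rot': [179.993, -0.0199, 170.569], 'q': [-18.4859, 23.4392, 92.9033, 0.0042, 63.6783, -99.0567], 'ft_force': [0.096, 0.5164, 0.0195], 'width': 0.0918, 'grip_force': 0.0}
[142.5510917   36.73042213] 3435 (67, 0, 150, 75)
0 [ 350.7 -183.8] [148.6  67.7] 80.5
0.034 [ 361.4 -172.8] [132.7  60.4] 80.5
[258.84353183 175.7889117 ] 2435 (229, 132, 61, 113)
0 [527.  -94.2] [ 67.4 132.7] 80.9
0.034 [518.8 -92.9] [ 60.2 118.5] 80.9
pale [126.02659574  14.28723404] 940 [[ 340.4 -183.1   34. ]]
pale [168.81528662   7.66719745] 628 [[ 341.6 -144.4   34. ]]
pale [ 73.91981846 176.61422088] 661 [[ 473.2 -276.3   34. ]]
pale [259.38785047 181.66666667] 642 [[509.3 -91.2  34. ]]
pale [ 76.76844495 209.28830874] 881 [[ 507.1 -284.7   34. ]]
pale [259.53566711 222.29128137] 1514 [[552.6 -98.3  34. ]]
pale [152.80193237 234.17069243] 621 [[ 547.2 -213.3   34. ]]
pale [365.70283019 234.22484277] 636 [[584.6  11.7  34. ]]
pale [382.34714286 283.94428571] 700 [[647.6  25.8  34. ]]
pale [180.89225498 357.73001197] 18386 [[ 708.6 -220.8   34. ]]
```

View pics/w1.png

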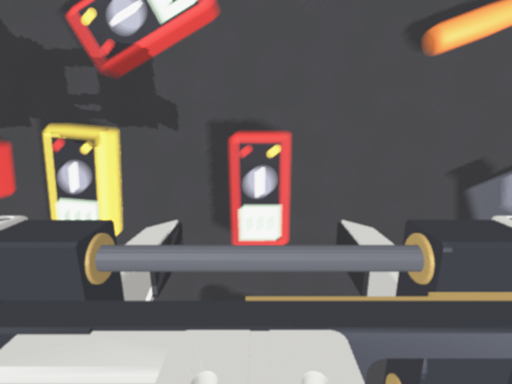

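The wrist view shows the red meter centred between the fingers at (260,188), display end down-image at (260,222). The tool is aligned to within about 2 mm. Next I go down.

>>> {"fn": "drive_tool", "kwargs": {
  "motion": [
    [[1,-0.14,-0.23,3,0,0,-0.005],[1,-0.14,-0.23,7,0,0,-0.005],[1,-0.14,-0.23,11,0,0,-0.005],[1,-0.14,-0.23,13.5,0,0,-0.005],[1,-0.14,-0.23,14.8,0,0,-0.005],[1,-0.14,-0.23,15.3,0,0,-0.005],[1,-0.14,-0.23,15.3,0,0,-0.005]]
  ]
}}

```text
clock: 2.58
tool_pos: [0.5188, -0.093, 0.0072]
ee_rot: [-180.0, 0.0, 170.9]
ft_force: [0.5, -0.9, 0.9]
width: 0.0919
grip_force: 0.0
```

>>> {"fn": "drive_tool", "kwargs": {
  "motion": [
    [[1,0,0,0.3,0,0,0],[0.5,0,0,0.3,0,0,0],[0.5,0,0,0.3,0,0,0],[0.5,0,0,0.3,0,0,0],[0.5,0,0,0.3,0,0,0],[0.5,0,0,0.3,0,0,0],[0.5,0,0,0.3,0,0,0],[0.5,0,0,0.3,0,0,0]]
  ],
  "newtons": 25
}}

```text
clock: 3.58
tool_pos: [0.5185, -0.0927, 0.0038]
ee_rot: [180.0, 0.0, 170.9]
ft_force: [-0.3, 2.7, 3.0]
width: 0.0579
grip_force: 25.0
```

```bash
python3 - <<'E'
from h import *
a=pose([.519,-.0923,.004],[180,0,170.9])
print(delta(a,pose([.519,-.0923,.12],[180,0,170.9])),delta(a,pose([.66,.09,.2],[180,0,193.5])))
E
```

```text
(array([  0. ,   0. , -11.6]), array([0., 0., 0.])) (array([-11.04,  20.23, -19.6 ]), array([-0.   ,  0.   , -0.394]))
```

>>> {"fn": "drive_tool", "kwargs": {
  "motion": [
    [[0.5,0,0,-1,0,0,0],[0.5,0,0,-4,0,0,0],[0.5,0,0,-8,0,0,0],[0.5,-0.5,1,-12,0,0,-0.02],[0.5,-2,4,-15,0,0,-0.08],[0.5,-4,8,-17,0,0,-0.16],[0.5,-6.5,12,-18.5,0,0,-0.24],[0.5,-9,16,-19.6,0,0,-0.32],[0.5,-10.5,19,-19.6,0,0,-0.375],[0.5,-11.04,20.23,-19.6,0,0,-0.394],[0.5,-11.04,20.23,-19.6,0,0,-0.394],[0.5,-11.04,20.23,-19.6,0,0,-0.394]]
  ]
}}

```text
clock: 5.08
tool_pos: [0.6588, 0.0881, 0.1996]
ee_rot: [-180.0, -0.1, -166.6]
ft_force: [0.5, -0.4, -1.9]
width: 0.0578
grip_force: 25.0
```

```bash
python3 - <<'E'
from h import *
o,c,R,t=look("w2")
np.save("w2.npy",dict(o=o,c=c),allow_pickle=True)
E
```

```text
{'clock': 5.075, 'tool_pos': [0.6588, 0.0881, 0.1996], 'ee_rot': [-179.9818, -0.0644, -166.6159], 'q': [1.0306, 35.799, 64.8395, -0.0321, 79.4205, -102.3477], 'ft_force': [0.4504, -0.3937, -1.8779], 'width': 0.0578, 'grip_force': 24.9996}
```

View pics/w2.png

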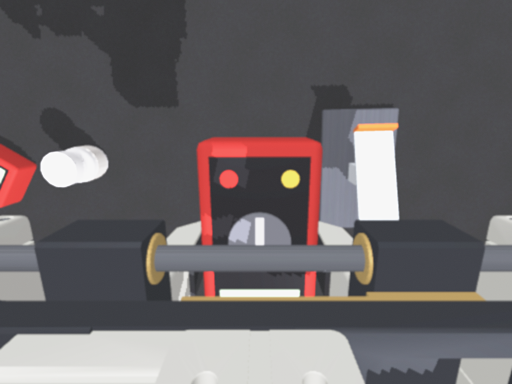

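The tray shows at columns 355-398, lip at row 127. The held meter is straight in the fingers.

```bash
python3 - <<'E'
from h import *
d=np.load("w2.npy",allow_pickle=True).item();o,c=d["o"],d["c"];R,t=wcam(o,c)
h=hsv(c["img"]);w=(h[...,1]<40)&(h[...,2]>190)
L=[];Rr=[]
for v in range(136,214,3):
    u=np.where(w[v,345:410])[0]+345
    L.append((u.min()-.5,v));Rr.append((u.max()+.5,v))
low=[(u,np.where(w[115:160,u])[0].min()+115-.5) for u in range(361,394,4)]
print(L[::8],Rr[::8],low)
O=np.array([.575,.1945,.05]);yaw=np.radians(13.5)
def plane(uv):
    uv=np.array(uv);n=np.array([-np.sin(.349)*np.cos(yaw),-np.sin(.349)*np.sin(yaw),np.cos(.349)])
    D=np.c_[(uv[:,0]-c["cx"])/c["fx"],(uv[:,1]-c["cy"])/c["fy"],np.ones(len(uv))]@R;C=-R.T@t
    return C+D*((O-C)@n/(D@n))[:,None]
for it in range(4):
    A,B,W=plane(L),plane(Rr),plane(low)
    f=[np.polyfit(P[:,0],P[:,1],1) for P in(A,B)]
    ys=[np.degrees(np.arctan(k[0])) for k in f]; yaw=np.radians(np.mean(ys))
    e=np.array([np.cos(yaw),np.sin(yaw)]);q=np.array([-e[1],e[0]])
    lat=(np.median(A[:,:2]@q)+np.median(B[:,:2]@q))/2; wd=np.median(A[:,:2]@q)-np.median(B[:,:2]@q)
    s=np.median(W[:,:2]@e); O=np.r_[e*s+q*lat,.05]
    print(np.round(ys,2),"width",wd,"O",O)
# meter in tool frame: near end
m=red(c["img"]);m[:, :150]=0;m[:,345:]=0
M=c["mount"]
def tool(uv,zt):
    D=M[:3,:3]@np.array([(uv[0]-c["cx"])/c["fx"],(uv[1]-c["cy"])/c["fy"],1]);return M[:3,3]+D*((zt-M[2,3])/D[2])
zt=.004-.034
top=[(u,np.where(m[:,u])[0].min()-.5) for u in range(215,310,10)]
for p in top[::3]: print("near end tool mm",np.round(tool(p,zt)*1000,1))
for v in(150,170,190,205):
    u=np.where(m[v])[0];print(v,u.min(),u.max(),[np.round(tool((x,v),zt)*1000,1)[:2] for x in(u.min()-.5,u.max()+.5)])
E
```

```text
[(np.float64(353.5), 136), (np.float64(354.5), 160), (np.float64(355.5), 184), (np.float64(357.5), 208)] [(np.float64(393.5), 136), (np.float64(394.5), 160), (np.float64(396.5), 184), (np.float64(397.5), 208)] [(361, np.float64(131.5)), (365, np.float64(130.5)), (369, np.float64(130.5)), (373, np.float64(130.5)), (377, np.float64(130.5)), (381, np.float64(130.5)), (385, np.float64(130.5)), (389, np.float64(130.5)), (393, np.float64(130.5))]
[14.6  14.35] width -0.04224024012993424 O [0.57331124 0.1922228  0.05      ]
[14.6  14.35] width -0.042032842621761254 O [0.57335962 0.19191217 0.05      ]
[14.6  14.35] width -0.04203146998382341 O [0.57336031 0.1919079  0.05      ]
[14.6  14.35] width -0.04203145019068309 O [0.57336032 0.19190785 0.05      ]
near end tool mm [ 61.4 -19.2 -30. ]
near end tool mm [ 61.4  -5.9 -30. ]
near end tool mm [ 61.4   7.4 -30. ]
near end tool mm [ 61.4  20.8 -30. ]
150 197 321 [array([ 55.9, -27.8]), array([55.9, 28.4])]
170 198 320 [array([ 46.8, -27.8]), array([46.8, 28.4])]
190 199 319 [array([ 37.4, -27.9]), array([37.4, 28.5])]
205 200 318 [array([ 30.1, -27.8]), array([30.1, 28.4])]
```

```bash
cat >> h.py <<'E'
TO=np.array([.574,.1925,.05]);TY=14.2
def place(x,h,y=0,TO=TO,TY=TY):
    Rt=Ro.from_euler("xyz",[180,20,180+TY],degrees=True)
    RT=Ro.from_euler("ZY",[TY,-20],degrees=True)
    org=TO+RT.apply([x,y,h])
    return org-Rt.apply([.001,0,.004]),Rt
E
python3 - <<'E'
from h import *
a=pose([.66,.09,.2],[180,0,193.5]);b=place(.063,.05)
print(b[0],b[1].as_euler("xyz",degrees=True),delta(a,b))
E
```

```text
[0.61439799 0.20272226 0.12263269] [ 180.    20.  -165.8] (array([ 1.8 , 12.03,  7.74]), array([-0.002, -0.349, -0.012]))
```

>>> {"fn": "drive_tool", "kwargs": {
  "motion": [
    [[0.5,0.3,2,0,0,-0.05,-0.002],[0.5,0.6,4.5,0,0,-0.12,-0.004],[0.5,0.9,7,0,0,-0.2,-0.006],[0.5,1.2,9.5,0.5,-0.001,-0.27,-0.009],[0.5,1.5,11.5,2,-0.002,-0.32,-0.012],[0.5,1.8,12.03,4,-0.002,-0.349,-0.012],[0.5,1.8,12.03,6,-0.002,-0.349,-0.012],[0.5,1.8,12.03,7.3,-0.002,-0.349,-0.012],[0.5,1.8,12.03,7.74,-0.002,-0.349,-0.012],[0.5,1.8,12.03,7.74,-0.002,-0.349,-0.012],[0.5,1.8,12.03,7.74,-0.002,-0.349,-0.012]]
  ]
}}

```text
clock: 6.5
tool_pos: [0.6145, 0.2021, 0.1232]
ee_rot: [-180.0, 20.1, -165.8]
ft_force: [0.3, -0.1, -2.3]
width: 0.0578
grip_force: 25.0
```

```bash
python3 - <<'E'
from h import *
from cell import eyes
o,c,R,t=look("w3")
s=eyes.camera("scene")["img"];T=eyes.camera("top")["img"]
a=cv2.resize(s[50:180,280:410],(390,390),interpolation=2);b=cv2.resize(T[90:220,80:210],(390,390),interpolation=2)
cv2.imwrite("pics/c3.png",np.hstack([a,b])[:,:,::-1])
E
```

```text
{'clock': 6.5, 'tool_pos': [0.6145, 0.2021, 0.1232], 'ee_rot': [-179.9928, 20.0826, -165.8448], 'q': [10.865, 28.3269, 94.8332, 1.8732, 36.8021, -94.5906], 'ft_force': [0.2765, -0.0959, -2.3026], 'width': 0.0578, 'grip_force': 24.9997}
```

View pics/c3.png

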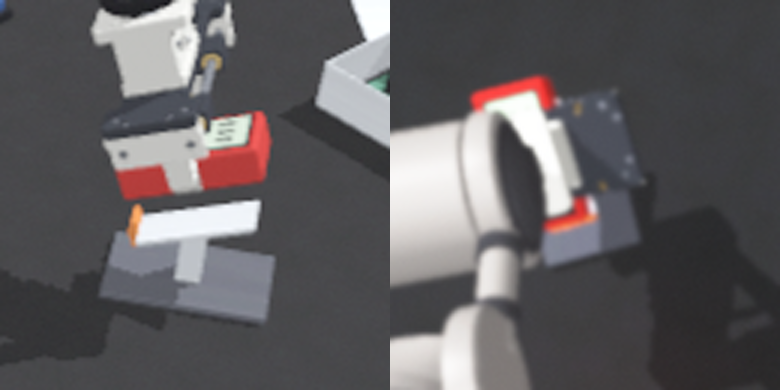

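View pics/w3.png

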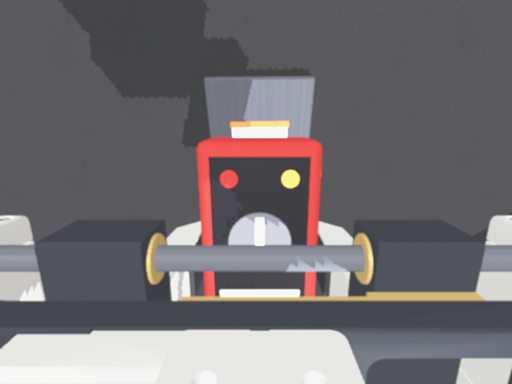

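The meter hovers above the plate, parallel to it. The lip at (260,125) is centred on the meter (260). One quick measurement of the visible strip follows.

```bash
python3 - <<'E'
from h import *
from cell import eyes
c=eyes.camera("wrist");h=hsv(c["img"]);M=c["mount"]
def tool(uv,zt):
    D=M[:3,:3]@np.array([(uv[0]-c["cx"])/c["fx"],(uv[1]-c["cy"])/c["fy"],1]);return np.round((M[:3,3]+D*((zt-M[2,3])/D[2]))*1000,1)
w=(h[...,1]<50)&(h[...,2]>180)
for v in(130,133,135):
    u=np.where(w[v,215:305])[0]+215;print(v,u.min(),u.max(),tool((u.min()-.5,v),.054)[:2],tool((u.max()+.5,v),.054)[:2])
for u in(236,250,265,282):
    v=np.where(w[110:142,u])[0].min()+109.5
    print(u,v,tool((u,v),.054)[:2])
# foot sides (tilt shows yaw): orange rows
o=(h[...,0]>4)&(h[...,0]<22)&(h[...,1]>120);o[:110]=0;o[132:]=0
for u in(236,260,284): print(u,np.where(o[:,u])[0][[0,-1]])
E
```

```text
130 231 302 [ 62.1 -20.6] [62.  32.1]
133 231 302 [ 59.9 -20.7] [59.9 32.1]
135 231 304 [ 58.5 -20.7] [58.5 33.7]
236 127.5 [ 63.8 -16.6]
250 111.5 [75.1 -6.3]
265 119.5 [69.5  4.6]
282 109.5 [76.4 16.8]
236 [122 126]Traceback (most recent call last):
  File "<stdin>", line 14, in <module>
IndexError: index 0 is out of bounds for axis 0 with size 0
```

>>> {"fn": "drive_tool", "kwargs": {
  "motion": [
    [[0.5,0,0,1,0,0,0],[0.5,0,0,2.2,0,0,0],[0.5,0,0,3.4,0,0,0],[0.5,0,0,4.1,0,0,0],[0.5,0,0,4.4,0,0,0],[0.5,0,0,4.6,0,0,0],[0.5,0,0,4.6,0,0,0]]
  ]
}}

```text
clock: 7.58
tool_pos: [0.6293, 0.206, 0.0793]
ee_rot: [-180.0, 20.0, -165.8]
ft_force: [-0.4, -0.0, -2.4]
width: 0.0577
grip_force: 25.0
```

>>> {"fn": "drive_tool", "kwargs": {
  "motion": [
    [[0.5,0,0,0.1,0,0,0],[0.5,0,0,0.2,0,0,0],[0.5,0,0,0.25,0,0,0],[0.5,0,0,0.3,0,0,0],[0.5,0,0,0.3,0,0,0]]
  ]
}}

```text
clock: 8.2
tool_pos: [0.6302, 0.2063, 0.0763]
ee_rot: [-180.0, 20.0, -165.8]
ft_force: [0.4, 0.8, -2.3]
width: 0.0581
grip_force: 25.0
```

>>> {"fn": "drive_tool", "kwargs": {
  "motion": [
    [[0.5,0,0,0.05,0,0,0],[0.5,0,0,0.1,0,0,0],[0.5,0,0,0.1,0,0,0]]
  ]
}}

```text
clock: 8.57
tool_pos: [0.6305, 0.2063, 0.0753]
ee_rot: [-180.0, 20.0, -165.8]
ft_force: [0.4, -0.5, -2.4]
width: 0.0579
grip_force: 25.0
```

>>> {"fn": "drive_tool", "kwargs": {
  "motion": [
    [[0.5,0,0,0.05,0,0,0],[0.5,0,0,0.1,0,0,0],[0.5,0,0,0.1,0,0,0]]
  ]
}}

```text
clock: 8.95
tool_pos: [0.6307, 0.2064, 0.075]
ee_rot: [-180.0, 20.0, -165.8]
ft_force: [-4.6, -2.2, 5.5]
width: 0.0578
grip_force: 25.0
```

>>> {"fn": "drive_tool", "kwargs": {
  "motion": [
    [[0.5,0,0,-0.03,0,0,0],[0.72,0,0,-0.03,0,0,0],[0.85,0,0,-0.03,0,0,0],[0.95,0,0,-0.03,0,0,0],[0.95,0,0,-0.03,0,0,0],[0.95,0,0,-0.03,0,0,0]]
  ],
  "newtons": 10
}}

```text
clock: 9.7
tool_pos: [0.6308, 0.2064, 0.0746]
ee_rot: [-180.0, 20.0, -165.8]
ft_force: [-0.0, -0.0, -0.1]
width: 0.0869
grip_force: 0.0
```

```bash
python3 - <<'E'
from h import *
o,c,R,t=look("w4")
E
```

```text
{'clock': 9.7, 'tool_pos': [0.6308, 0.2064, 0.0746], 'ee_rot': [-179.9966, 19.9998, -165.8275], 'q': [10.985, 33.5935, 94.5466, 2.0557, 31.9049, -94.741], 'ft_force': [-0.0333, -0.0162, -0.062], 'width': 0.0869, 'grip_force': 0.0}
```

View pics/w4.png

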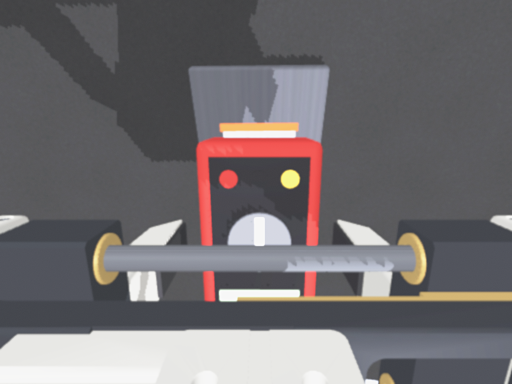

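The meter is released and rests on the plate, centred and straight. A thin plate strip shows at rows 131-138 between it and the lip. I'll retreat and measure the final pose.

>>> {"fn": "drive_tool", "kwargs": {
  "motion": [
    [[0.98,0,0,-1,0,0,0],[0.98,0,0,-3,0,0,0],[0.98,0,0,-6,0,0,0],[0.98,0,0,-10,0,0,0],[0.98,0,0,-12,0,0,0],[0.98,0,0,-12,0,0,0],[0.98,0,0,-12,0,0,0]]
  ]
}}

```text
clock: 10.62
tool_pos: [0.5906, 0.1963, 0.1873]
ee_rot: [-180.0, 20.0, -165.8]
ft_force: [1.1, 0.5, -0.7]
width: 0.0898
grip_force: 0.0
```

```bash
python3 - <<'E'
from h import *
from cell import eyes
o,c,R,t=look("w5")
M=c["mount"];RT=Ro.from_euler("ZY",[TY,-20],degrees=True)
def tray(uv,z):
    P=[];C=-R.T@t
    uv=np.atleast_2d(uv).astype(float)
    D=np.c_[(uv[:,0]-c["cx"])/c["fx"],(uv[:,1]-c["cy"])/c["fy"],np.ones(len(uv))]@R
    Ct=RT.inv().apply(C-TO);D=RT.inv().apply(D);return (Ct+D*((z-Ct[2])/D[:,2])[:,None])*1000
m=red(c["img"]);k=max(comps(m,300),key=lambda k:k[1] if 150<k[0][0]<360 else 0)
mm=k[2]; us=np.where(mm.any(0))[0];u0,u1=us.min(),us.max();print("red box",u0,u1,np.where(mm.any(1))[0][[0,-1]])
mid=(u0+u1)//2
ends=[(u,np.where(mm[:,u])[0].min()-.5) for u in range(u0+8,u1-7,6)]
E=tray(ends,.034);print("low end x",E[:,0].round(1))
v0=np.where(mm.any(1))[0].min()
for v in range(v0+15,v0+80,15):
    w=np.where(mm[v])[0];print("sides y",tray([(w.min()-.5,v),(w.max()+.5,v)],.034)[:,1].round(1))
h=hsv(c["img"]);og=(h[...,0]>4)&(h[...,0]<22)&(h[...,1]>120)
for k in comps(og,20):
    print("orange",k[0].round(),k[1])
    if abs(k[0][0]-mid)<40 and k[0][1]<v0+5:
        ys=np.where(k[2].any(1))[0];print("lip rows",ys[[0,-1]],"inner foot/top",tray([(mid,ys[-1]+.5)],0).round(1),tray([(mid,ys[-1]+.5)],.012).round(1))
        xs=np.where(k[2].any(0))[0];print("lip y",tray([(xs[0]-.5,ys.mean()),(xs[-1]+.5,ys.mean())],.012)[:,1].round(1))
s=eyes.camera("scene")["img"]
a=cv2.resize(s[90:180,280:400],(520,390),interpolation=2);b=cv2.resize(c["img"],(520,390))[:,130:400]
cv2.imwrite("pics/c5.png",np.hstack([a,b])[:,:,::-1])
E
```

```text
{'clock': 10.625, 'tool_pos': [0.5906, 0.1963, 0.1873], 'ee_rot': [-179.9972, 19.9823, -165.8293], 'q': [10.727, 21.6605, 94.1475, 1.6816, 44.2551, -94.4414], 'ft_force': [1.0615, 0.5155, -0.7078], 'width': 0.0898, 'grip_force': 0.0}
red box 227 291 [131 244]
low end x [2.3 4.  4.  3.1 4.  4.  4.  4.  3.1]
sides y [-28.3  27. ]
sides y [-27.9  23.8]
sides y [-28.2  23.3]
sides y [-27.7  23.6]
sides y [-29.   23.9]
orange [259. 124.] 130
lip rows [123 126] inner foot/top [[-0.5 -0.3  0. ]] [[-0.7 -0.3 12. ]]
lip y [-21.1  19.6]
```

View pics/c5.png

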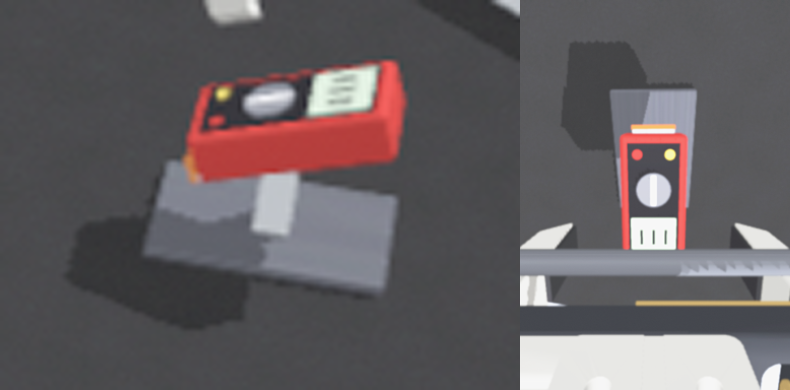

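The final views show the meter flat on the slope with its display uphill. It is straight, centred to within about 1 mm, and its low end is about 3 mm from the lip. The gripper is clear, so I'm handing in.

```bash
python3 -c "
from cell import ticket
print(ticket.sign_off())"
```

```text
the job is handed in; nothing more can be done
None
```

The red multimeter lies face up on the sloped rest, centred to about 1 mm and straight, display end uphill and its low end about 3–4 mm above the orange lip; the gripper let go and backed clear, and the job was handed in at about 11 s.

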